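Walk a loaded parts crate square against the back stop

TASK

The heavy green crate standing askew is to be pushed, not lifted: with the fingertips on its outside, push its front corners in turn - first the left one, which stands nearest the robot, then the right, and so on - and so walk it round and back until its long back side is flush along the steel back stop, in the gap between the other crate and the blower. Do not lift, tip or grip it or reach into it, do not disturb the other parts, and leave it standing there.

Things in the scene. Friction and masses are not known exactly. Their poses are not given: they have to be found in the camera images.
- crate: Open green crate full of metal parts, 1.7 to 2.8 kg, loose on the deck; a 5 to 20 N push slides it and it stays where left. Outside 150 (its x) by 200 (its y) by 70 mm high; load up to 90 mm. Origin: centre of underside. x points from the front (long side with blank white tag, facing the robot) to the plain back, y to its left end. Starts 0.55 to 0.9 rad anticlockwise of square to the stop.
- crate_back_left (a point): Back left outer corner of the crate, 40 mm up: crate x = +75 mm, y = +100 mm.
- crate_back_right (a point): Back right outer corner of the crate, 40 mm up: crate x = +75 mm, y = -100 mm.
- crate_front_left (a point): Front left outer corner of the crate, 40 mm up: crate x = -75 mm, y = +100 mm.
- crate_front_right (a point): Front right outer corner of the crate, 40 mm up: crate x = -75 mm, y = -100 mm.
- stop: Back stop: steel angle 840 mm long and 45 mm high, bolted to the deck beyond the crate. Origin: at deck level, mid-length, on the face that looks at the robot; own y runs along the rail to the left, x points away from the robot, square to the face. The crate's place is at the middle of the rail.
- neighbour: Bystander: a second loaded crate of the same make and size, already flush with the stop, about 300 mm left of the rail's middle. Origin: centre of its underside.
- blower: Bystander: black heater blower standing on its flange (150 mm across, 125 mm high), near the stop about 290 mm right of the rail's middle. Origin: centre of its underside.
- pulley: Bystander: dark steel idler pulley, 68 mm across and 34 mm high, lying flat to the left in front. Origin: centre of its underside.
- actuator: Bystander: black flap actuator, 90 by 50 by 40 mm, lying flat to the right in front. Origin: centre of its underside.

How it is judged:
By the outcome, as a careful person would: the job done as asked, in the order asked, and still so for the second after the job is handed in, with the robot touching nothing.
It also fails if it takes over 64 s, if anything falls off the work surface, if the arm or the gripper's body presses on something with over 40 N, if the wrist force passes 120 N, or if a joint passes its speed limit or range.

ROBOT

A 6-joint arm with a two-finger parallel gripper is mounted at the origin on the work surface. World frame = base frame: x ahead of the robot, y to its left, z up, the work surface at z = 0. Lengths are in mm, angles in degrees, forces in N, time in s.
With the tool pointing down it reaches from about 350 to 850 mm from the base axis. Payload 8.1 kg.
Tool frame: the origin (TCP) lies on the centre line of the jaws, within the pads' length; the fingertips stand 11 mm ahead of it and the grasp point (between the pads) lies 8 mm behind it; z points along the fingers, y is the direction in which the jaws open and shut (so a half turn about z gives the same grasp; the last joint's range is limited). The gripper opens to 85 mm and grips with 20 to 120 N. Pads are 22 mm wide; open, the fingers measure 114 mm over their backs; the gripper's body (76 mm by 85 mm) begins 54 mm behind the grasp point. The pads swing forward as they close: fully open they stand 13 mm farther back than shut.
Start: joints at [59.336, 7.471, 85.268, -0, 87.261, -4.893], TCP at [260.851, 540.335, 213.392] pointing down, gripper open.
Joint ranges: [-169.43, 169.43], [-51.17, 129.36], [1.28, 143.12], [-76.62, 256.62], [0, 156.53], [-152.29, 152.29]. Speed limits (degrees/s): [136.94, 136.94, 159.86, 180, 180, 180].

INTERFACE

Orientations are given as [roll, pitch, yaw] about the fixed x, y, z axes, in that order (R = Rz(yaw) Ry(pitch) Rx(roll)).
In Python, from bench import telemetry, viewer, r gives the robot as it stands.
- The arm moves only by the shell command python3 -m inch 'ROWS' [FORCE]. ROWS is JSON, a list of rows, each a list of 3 entries, a list of its own where there are three numbers: the shift along the tool's x, y, z in cm, then the turn, a rotation vector about the tool's x, y, z in rad, then the opening, from 0 (shut) to 1 (fully open). A call has 1 to 20 rows; each row is the pose to reach, as a shift and turn from the pose commanded when the call began, along the tool's axes at that moment; what a row does not reach only later rows make up. A row lasts 1/10 s, in which the tool goes at most 50 mm and 8.59 degrees, less where a joint would pass 70% of its speed; a pose out of reach is approached as far as the arm can. A call with a gripper value outside its range is refused whole. The fingers move at their own pace and stop on an object; FORCE is the grip in N (left out, the last holds). Time passes only in rows, so rows that repeat a pose let the fingers close. It gives the time, the measured TCP pose, the force and the opening at its end, in the units of the state.
- telemetry.sense(): the state, without advancing time (a new reading comes with each control period).
- viewer.snapshot(name): name is "scene" or "top"; returns the picture (400x640x3 uint8, red, green, blue); there is no depth.
- viewer.camera_model(name): a dict with "fx", "fy", "cx", "cy" (pixels), "dist" ([k1, k2, p1, p2, k3] as OpenCV has them; the pictures are not rectified), "cam_to_world" (4x4, takes a point from camera to world coordinates). Camera axes: x right, y down, z forward; pixel columns grow to the right and rows downward; lengths in mm; the calibration is good to about 2 mm. A picture is of the moment at which its call begins. camera_model takes no time and is no camera call.
- r.hand_in(): hands the job in, once; it reports no verdict.
The state is a dict: "time": time; "joint_pos": joint angles; "qd": joint speeds; "joint_efforts": joint torques, N m; "tool_pos": TCP position; "tcp_rot": TCP orientation; "ft_force": force on the tool from outside, world axes, zero at the start; "wrist_torque": the same for the moment, N m; "finger_gap": finger opening in mm.
Only numpy, scipy, OpenCV 4.12 (cv2) and the standard library are available. Lean on these libraries where they do the work, as an engineer would, in place of code of your own. Each camera call takes 0.05 s, during which the arm holds its last target.

## Working session

There is one attempt and no reset: what is moved stays moved. The work goes in short steps, Python scripts to look and compute and a shell command to move; the robot and the scene stay as the last step left them, time stands still between calls to the robot, and variables do not carry over. Pictures are saved under pics/ and viewed, and the job is handed in when it is done.

```bash
mkdir -p pics; ls; cat > h.py <<'E'
import numpy as np,cv2
from bench import telemetry,viewer,r
def snap(n,f):
    im=viewer.snapshot(n); cv2.imwrite('pics/'+f,cv2.cvtColor(im,cv2.COLOR_RGB2BGR)); return im
def px2w(n,uv,z):
    c=viewer.camera_model(n);K=np.array([[c['fx'],0,c['cx']],[0,c['fy'],c['cy']],[0,0,1.]])
    p=cv2.undistortPoints(np.array(uv,float).reshape(-1,1,2),K,np.array(c['dist'],float)).reshape(-1,2)
    T=np.array(c['cam_to_world']);o=[]
    z=np.broadcast_to(z,len(p))
    for q,zz in zip(p,z):
        d=T[:3,:3]@[q[0],q[1],1];s=(zz-T[2,3])/d[2];o.append(T[:3,3]+s*d)
    return np.array(o)
def w2px(n,P):
    c=viewer.camera_model(n);K=np.array([[c['fx'],0,c['cx']],[0,c['fy'],c['cy']],[0,0,1.]])
    M=np.linalg.inv(np.array(c['cam_to_world']))
    return cv2.projectPoints(np.array(P,float).reshape(-1,3),cv2.Rodrigues(M[:3,:3])[0],M[:3,3],K,np.array(c['dist'],float))[0].reshape(-1,2)
E
python3 - <<'E'
from h import *
snap('top','t0.png');snap('scene','s0.png')
print(telemetry.sense())
for n in('top','scene'):print(viewer.camera_model(n))
E
```

```text
pics
{'time': 0.1, 'joint_pos': array([ 5.93350388e+01,  7.51068103e+00,  8.53228897e+01,  1.46544801e-03,
        8.72641816e+01, -4.89197594e+00]), 'qd': array([ 0.0796878 , -0.05680666, -0.1270287 ,  0.00369226,  0.0741539 ,
        0.00126106]), 'joint_efforts': array([ 9.93005597e-04, -5.70949244e+01, -5.01942909e+01, -2.63296861e-04,
        8.10649391e-03,  6.51683422e-05]), 'tool_pos': array([260.56937806, 539.8688065 , 212.45186506]), 'tcp_rot': array([-1.79902729e+02, -9.79437884e-03,  1.54226935e+02]), 'ft_force': array([ 0.3848354 , -0.17803987,  0.62401727]), 'wrist_torque': array([-0.00615253, -0.04846405,  0.04611348]), 'finger_gap': 85.83717429325334}
{'fx': 377.4050120942015, 'fy': 377.4050120942015, 'cx': 325.08319083771914, 'cy': 203.38993908129424, 'dist': array([-0.05090506,  0.        ,  0.        ,  0.        ,  0.        ]), 'cam_to_world': array([[ 5.45751106e-03, -9.95153024e-01,  9.81869325e-02,
         4.88572060e+02],
       [-9.99961983e-01, -6.09876922e-03, -6.23204171e-03,
        -4.64471069e+00],
       [ 6.80065460e-03, -9.81491883e-02, -9.95148475e-01,
         1.04421279e+03],
       [ 0.00000000e+00,  0.00000000e+00,  0.00000000e+00,
         1.00000000e+00]])}
{'fx': 434.2366205770622, 'fy': 434.2366205770622, 'cx': 324.98085690339474, 'cy': 203.53379717665607, 'dist': array([-0.05078922,  0.        ,  0.        ,  0.        ,  0.        ]), 'cam_to_world': array([[-9.50199506e-03,  7.74582213e-01, -6.32401856e-01,
         1.44975650e+03],
       [ 9.99952946e-01,  6.12466169e-03, -7.52289688e-03,
         2.44404676e+00],
       [-1.95385469e-03, -6.32443582e-01, -7.74603962e-01,
         1.08475646e+03],
       [ 0.00000000e+00,  0.00000000e+00,  0.00000000e+00,
         1.00000000e+00]])}
```

View pics/t0.png

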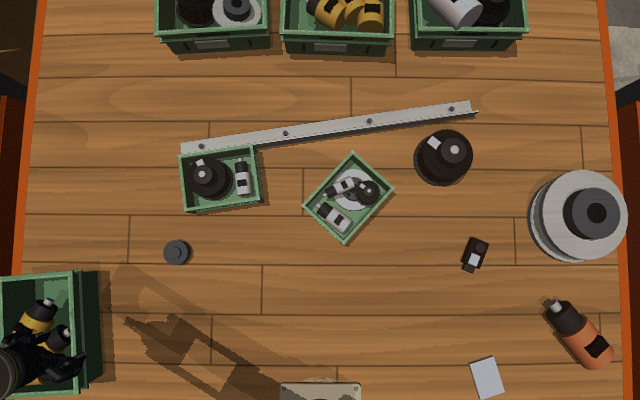

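View pics/s0.png

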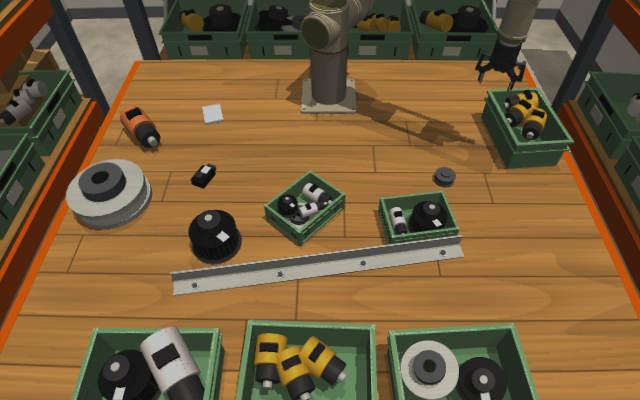

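```bash
python3 - <<'E'
import cv2
a=cv2.imread('pics/t0.png')
cv2.imwrite('pics/t0c.png',cv2.resize(a[60:260,210:470],None,fx=3,fy=3,interpolation=cv2.INTER_CUBIC))
E
```

```text
(no output)
```

View pics/t0c.png

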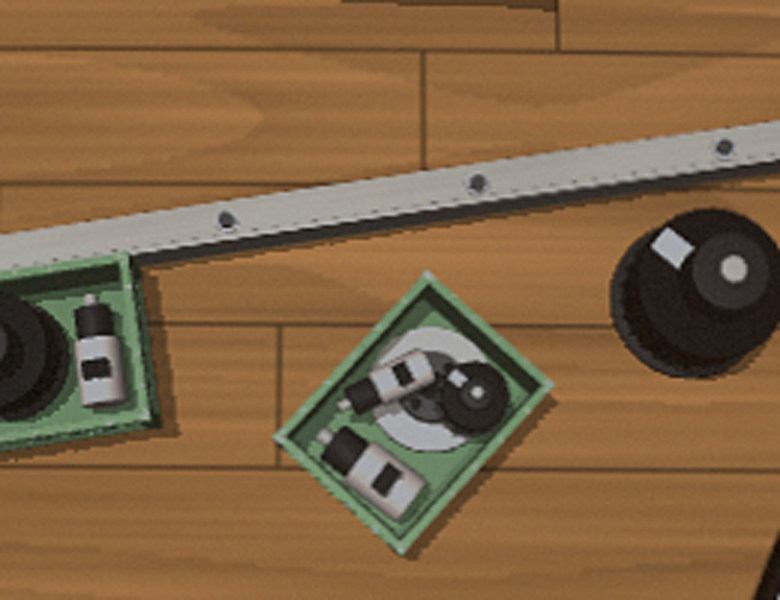

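```bash
python3 - <<'E'
import cv2
a=cv2.imread('pics/t0.png')
b=cv2.resize(a[125:165,170:270],None,fx=7,fy=7,interpolation=cv2.INTER_CUBIC)
c=cv2.resize(a[90:130,390:490],None,fx=7,fy=7,interpolation=cv2.INTER_CUBIC)
import numpy as np
cv2.imwrite('pics/t0r.png',np.vstack([b,c]))
E
python3 - <<'E'
from h import *
C=np.array([(402,555),(553,383),(427,272),(275,437)])/3.+[210-1/3,60-1/3]
W=px2w('top',C,70);print('FL FR BR BL',W.round(1))
print([np.linalg.norm(W[i]-W[(i+1)%4]).round(1) for i in range(4)],W.mean(0))
print('rail z45 edge',px2w('top',np.array([(140,258),(450,208),(778,153)])/3.+[210,60],45).round(1))
print('pulley',px2w('top',[(177,251)],34),'act',px2w('top',[(475,254)],40),'blower flange',px2w('top',[(442,160)],20))
E
```

```text
FL FR BR BL [[ 478.4  -59.1   70. ]
 [ 628.  -190.6   70. ]
 [ 725.6  -80.9   70. ]
 [ 579.3   50.8   70. ]]
[np.float64(199.1), np.float64(146.9), np.float64(196.9), np.float64(149.1)] [602.81388316 -69.94337718  70.        ]
rail z45 edge [[ 742.   175.    45. ]
 [ 790.3 -104.8   45. ]
 [ 846.2 -408.2   45. ]]
pulley [[457.94781532 384.1422795   34.        ]] act [[ 454.32023065 -411.96549223   40.        ]] blower flange [[ 712.83036222 -335.43877508   20.        ]]
```

View pics/t0r.png

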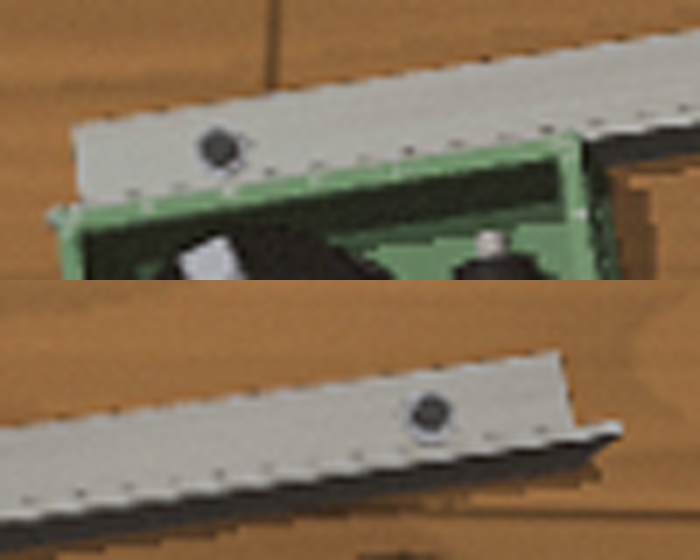

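```bash
cat >> h.py <<'E'
YS=None
E
python3 - <<'E'
from h import *
e=px2w('top',[(478.4,111.1)]+[tuple(q) for q in (np.array([(140,258),(450,208),(778,153)])/3.+[210-.3,60-.3])],45)
f=px2w('top',[(201.4,146.1),(451.7,108.9),(180.7,143.6),(469.6,100.3)],5)
print(e.round(1),f.round(1))
s=px2w('scene',[(172,280),(463,243)],5);print('scene',s)
fit=np.polyfit(e[:,1],e[:,0],1);th=np.arctan(-fit[0]);print('th',np.degrees(th), e[:,0]-np.polyval(fit,e[:,1]))
yax=np.array([-np.sin(th),np.cos(th)]);xax=np.array([np.cos(th),np.sin(th)])
fp=e[1:3,:2].mean(0)
mid=((f[0]+f[1])/2)[:2]; mid2=((f[2]+f[3])/2)[:2]
for m in(mid,mid2): print('mid on face',(fp+yax*((m-fp)@yax)).round(1), np.linalg.norm(f[2]-f[3]))
print('from end',e[0,:2]+420*yax)
# neighbour rim
C=px2w('top',np.array([(50,218),(575,135)])/7+[170,125],70);print('nb back',C)
E
```

```text
[[ 846.4 -433.8   45. ]
 [ 742.9  175.9   45. ]
 [ 791.1 -104.    45. ]
 [ 847.1 -407.4   45. ]] [[ 751.4  338.8    5. ]
 [ 865.9 -373.1    5. ]
 [ 758.6  398.2    5. ]
 [ 892.6 -426.5    5. ]]
scene [[ 850.85865255 -438.09666279    5.        ]
 [ 717.88129003  407.70488149    5.        ]]
th 9.871486771576567 [-2.47516991  0.09261097 -0.3931873   2.77574624]
mid on face [777.2 -22.7] 835.577724095446
mid on face [777.2 -22.6] 835.577724095446
from end [774.38970718 -20.00280198]
nb back [[707.75950974 380.89756631  70.        ]
 [740.27847914 182.64278848  70.        ]]
```

```bash
python3 -m inch '[[[-1,-1.1,0],[0,0,0],0],[[-3,-3.3,0],[0,0,-0.05],0],[[-6,-6.6,0],[0,0,-0.1],0],[[-9,-9.8,0],[0,0,-0.15],0],[[-12,-13.1,0],[0,0,-0.2],0],[[-15,-16.4,0],[0,0,-0.25],0],[[-18,-19.7,0],[0,0,-0.3],0],[[-21,-23,0],[0,0,-0.35],0],[[-24,-26.2,0],[0,0,-0.4],0],[[-27,-29.5,0],[0,0,-0.45],0],[[-30,-32.8,0],[0,0,-0.5],0],[[-33,-36,0],[0,0,-0.55],0],[[-36,-39.3,0],[0,0,-0.6],0],[[-39,-42.6,0],[0,0,-0.611],0],[[-42,-45.9,0],[0,0,-0.611],0],[[-44.5,-48.6,0],[0,0,-0.611],0],[[-45.6,-49.8,0],[0,0,-0.611],0],[[-45.6,-49.8,0],[0,0,-0.611],0]]' 20; python3 - <<'E'
from h import *
cat=snap('top','t1.png');s=telemetry.sense();print(s['tool_pos'],s['tcp_rot'],s['finger_gap'],s['joint_pos'],s['time'])
E
```

```text
time: 1.9
tool_pos: [454.8, -107.9, 212.9]
tcp_rot: [180.0, -0.1, -170.9]
ft_force: [0.5, 0.4, 0.3]
finger_gap: 0.1
[ 454.63220378 -106.50168683  212.89433547] [ 1.79938049e+02 -6.30514067e-02 -1.70865785e+02] -0.20971024661669682 [-1.94993745e+01 -1.34992329e+01  1.05554686e+02  2.41740588e-02
  8.80295749e+01 -1.18634405e+02] 1.95
```

View pics/t1.png

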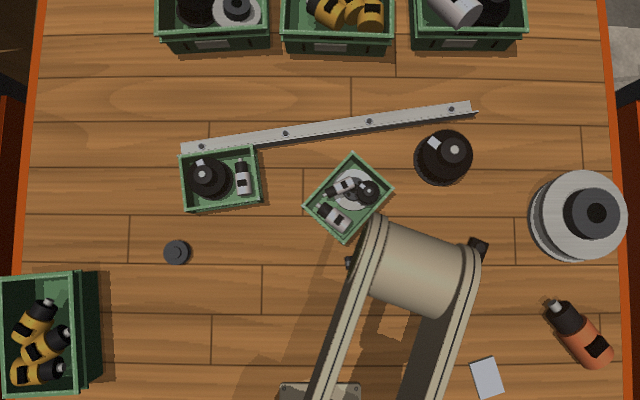

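```bash
python3 -m inch '[[[0,0,2],[0,0,0],0],[[0,0,6],[0,0,0],0],[[0,0,10],[0,0,0],0],[[0,0,14],[0,0,0],0],[[0,0,16],[0,0,0],0],[[0,0,16.7],[0,0,0],0],[[0,0,16.7],[0,0,0],0]]'; python3 - <<'E'
from h import *
a=snap('scene','s2.png');cv2.imwrite('pics/s2c.png',cv2.cvtColor(cv2.resize(a[120:300,160:480],None,fx=2.5,fy=2.5),cv2.COLOR_RGB2BGR))
E
```

```text
time: 2.65
tool_pos: [454.2, -104.9, 45.8]
tcp_rot: [179.9, -0.1, -170.7]
ft_force: [-0.7, -0.6, -0.7]
finger_gap: 0.5
```

View pics/s2c.png

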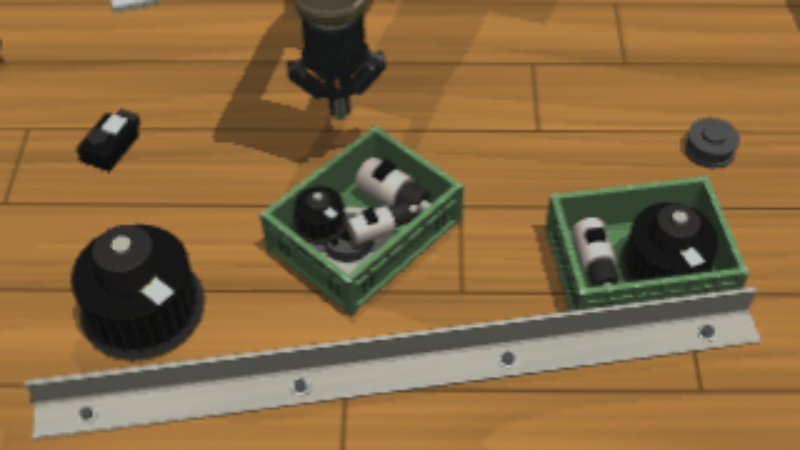

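```bash
python3 -m inch '[[[-1.2,0.7,0],[0,0,0],0],[[-2.2,1.2,0],[0,0,0],0],[[-2.9,1.65,0],[0,0,0],0],[[-3.6,2.15,0],[0,0,0],0],[[-4.3,2.65,0],[0,0,0],0],[[-5,3.1,0],[0,0,0],0],[[-5.75,3.5,0],[0,0,0],0],[[-6.5,3.9,0],[0,0,0],0],[[-7.3,4.2,0],[0,0,0],0]]'; python3 - <<'E'
from h import *
a=snap('scene','s3.png');cv2.imwrite('pics/s3c.png',cv2.cvtColor(cv2.resize(a[120:300,160:480],None,fx=2.5,fy=2.5),cv2.COLOR_RGB2BGR))
E
```

```text
time: 3.6
tool_pos: [517.6, -52.8, 45.3]
tcp_rot: [179.9, -0.4, -170.7]
ft_force: [-13.8, -2.3, 4.8]
finger_gap: -0.1
```

View pics/s3c.png

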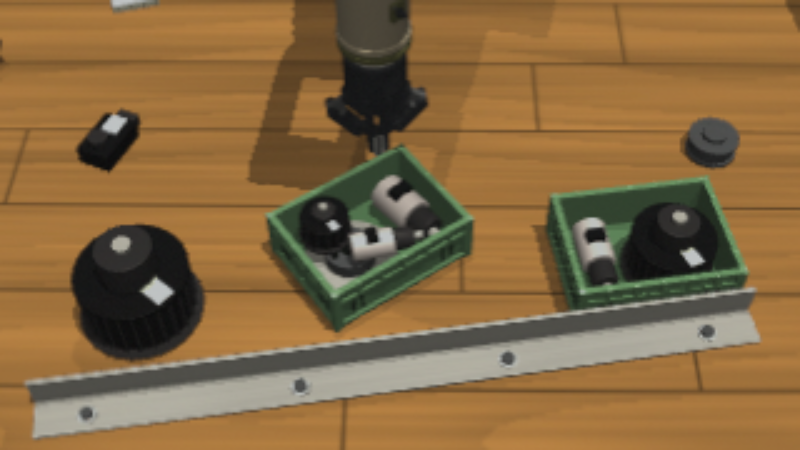

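```bash
cat >> h.py <<'E'
S=np.array([775.5,-22.]);A=np.radians(9.2);XS=np.array([np.cos(A),np.sin(A)]);YS=np.array([-np.sin(A),np.cos(A)])
def tos(P): 
    P=np.atleast_2d(P)[:,:2]-S; return np.c_[P@XS,P@YS]
def crate(n,uv):  # FL FR BR BL at rim
    P=tos(px2w(n,uv,70)); 
    t=np.array([(-75,100),(-75,-100),(75,-100),(75,100)],float)
    a=P-P.mean(0); ph=np.arctan2((t[:,0]*a[:,1]-t[:,1]*a[:,0]).sum(),(t*a).sum())
    R=np.array([[np.cos(ph),-np.sin(ph)],[np.sin(ph),np.cos(ph)]])
    print('corners',P.round(1).tolist(),'ctr',P.mean(0).round(1),'phi',np.degrees(ph).round(1),'res',np.abs(a-t@R.T).max().round(1))
    s=telemetry.sense();print('tcp_s',tos(s['tool_pos']).round(1),s['tool_pos'][2].round(1),'t',s['time'],'F',s['ft_force'].round(1))
    print('FLlow..',(P.mean(0)+t@R.T).round(1).tolist())
E
python3 - <<'E'
from h import *
crate('scene',np.array([(403,149),(268,215),(335,292),(471,217)])/2.5+[160,120])
# rail face in scene, top rear edge pts z45
print(tos(px2w('scene',np.array([(27,380),(748,291)])/2.5+[160,120],45)))
E
```

```text
corners [[-248.2, 41.9], [-166.8, -134.1], [-42.7, -66.3], [-126.7, 106.6]] ctr [-146.1  -13. ] phi 26.4 res 9.5
tcp_s [[-257.9   11.1]] 45.6 t 3.65 F [-6.4 -1.1  0.3]
FLlow.. [[-257.8, 43.2], [-168.8, -135.9], [-34.5, -69.2], [-123.4, 109.9]]
[[   6.3714958  -415.20179217]
 [  12.21688825  411.2324407 ]]
```

```bash
python3 -m inch '[[[-0.7,0.3,0],[0,0,0],0],[[-1.4,0.6,0],[0,0,0],0],[[-2.1,0.85,0],[0,0,0],0],[[-2.8,1.05,0],[0,0,0],0],[[-3.5,1.2,0],[0,0,0],0],[[-4,1.3,0],[0,0,0],0],[[-4,1.3,0],[0,0,0],0],[[-2.5,1.3,0],[0,0,0],0],[[1,1.3,0],[0,0,0],0],[[1,1.3,0],[0,0,0],0]]'; python3 - <<'E'
from h import *
a=snap('scene','s4.png');cv2.imwrite('pics/s4c.png',cv2.cvtColor(cv2.resize(a[120:300,160:480],None,fx=2.5,fy=2.5),cv2.COLOR_RGB2BGR))
E
```

```text
time: 4.65
tool_pos: [503.8, -41.3, 44.2]
tcp_rot: [179.9, -0.3, -170.8]
ft_force: [-0.5, 0.4, -1.4]
finger_gap: -0.3
```

View pics/s4c.png

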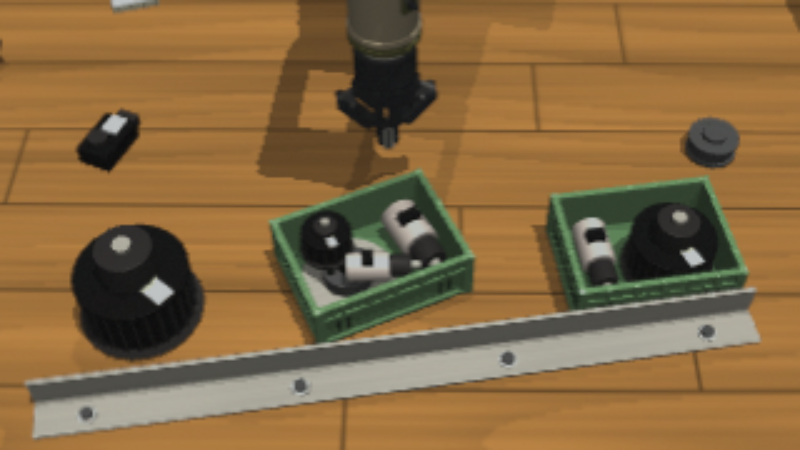

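```bash
python3 - <<'E'
from h import *
crate('scene',np.array([(418,172),(271,222),(315,307),(472,255)])/2.5+[160,120])
E
```

```text
corners [[-207.2, 54.7], [-155.5, -131.3], [-25.6, -90.7], [-70.6, 97.2]] ctr [-114.7  -17.5] phi 15.5 res 9.9
tcp_s [[-268.8   23.8]] 45.4 t 4.7 F [ 0.4 -0.2  0.4]
FLlow.. [[-213.7, 58.9], [-160.3, -133.9], [-15.8, -93.9], [-69.1, 98.9]]
```

```bash
python3 -m inch '[[[-2,0.3,0],[0,0,0],0],[[-4.2,0.5,0],[0,0,0],0],[[-5.1,0.7,0],[0,0,0],0],[[-5.8,1.15,0],[0,0,0],0],[[-6.5,1.6,0],[0,0,0],0],[[-7.2,2,0],[0,0,0],0],[[-7.9,2.4,0],[0,0,0],0],[[-8.6,2.7,0],[0,0,0],0],[[-9.2,3,0],[0,0,0],0],[[-9.2,3,0],[0,0,0],0]]'; python3 - <<'E'
from h import *
a=snap('scene','s5.png');cv2.imwrite('pics/s5c.png',cv2.cvtColor(cv2.resize(a[120:300,160:480],None,fx=2.5,fy=2.5),cv2.COLOR_RGB2BGR))
E
```

```text
time: 5.7
tool_pos: [593.9, 3.3, 45.9]
tcp_rot: [180.0, -0.1, -170.7]
ft_force: [-5.0, 1.4, 1.4]
finger_gap: -0.5
```

View pics/s5c.png

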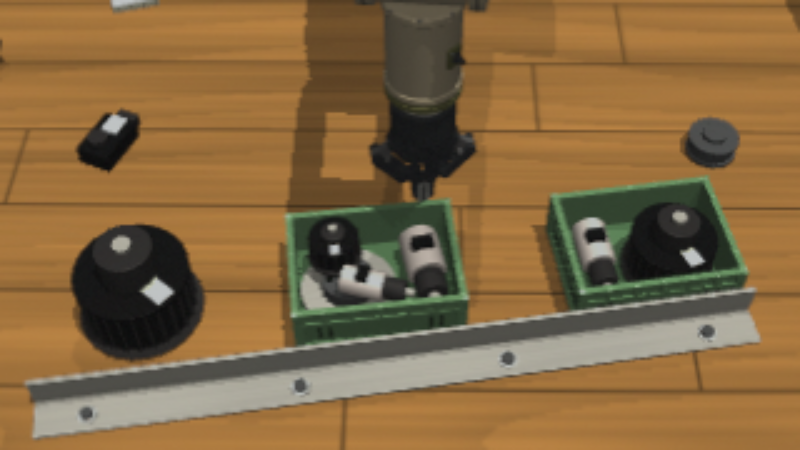

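```bash
python3 - <<'E'
from h import *
crate('scene',np.array([(448,201),(288,216),(299,317),(467,298)])/2.5+[160,120])
print('nb');crate('scene',np.array([(710,179),(551,196),(580,292),(746,271)])/2.5+[160,120])
E
```

```text
corners [[-155.5, 83.6], [-161.6, -110.4], [-14.9, -109.7], [-11.8, 80.4]] ctr [-86. -14.] phi -1.1 res 5.7
tcp_s [[-175.2   54. ]] 45.9 t 5.75 F [-3.4  1.4  1.2]
FLlow.. [[-159.1, 87.3], [-162.8, -112.6], [-12.8, -115.4], [-9.1, 84.6]]
nb
corners [[-141.0, 410.5], [-144.2, 209.0], [-0.3, 209.0], [0.7, 406.7]] ctr [-71.2 308.8] phi -0.7 res 4.3
tcp_s [[-175.2   54. ]] 45.9 t 5.75 F [-3.4  1.4  1.2]
FLlow.. [[-145.1, 409.6], [-147.3, 209.6], [2.7, 207.9], [4.9, 407.9]]
```

```bash
python3 -m inch '[[[1.5,0,0],[0,0,0],0],[[3,-1,0],[0,0,0],0],[[3,-4.5,0],[0,0,0],0],[[3,-8.5,0],[0,0,0],0],[[3,-12.5,0],[0,0,0],0],[[3,-15,0],[0,0,0],0],[[2.5,-16,0],[0,0,0],0],[[1,-16,0],[0,0,0],0],[[0.2,-16,0],[0,0,0],0],[[-0.3,-15.6,0],[0,0,0],0],[[-0.8,-15,0],[0,0,0],0],[[-1.3,-14.4,0],[0,0,0],0],[[-1.8,-13.8,0],[0,0,0],0],[[-1.8,-13.8,0],[0,0,0],0]]'; python3 - <<'E'
from h import *
a=snap('scene','s6.png');cv2.imwrite('pics/s6c.png',cv2.cvtColor(cv2.resize(a[120:300,160:480],None,fx=2.5,fy=2.5),cv2.COLOR_RGB2BGR))
E
```

```text
time: 7.15
tool_pos: [632.0, -130.0, 44.8]
tcp_rot: [180.0, -0.4, -170.7]
ft_force: [-9.0, -4.3, 0.3]
finger_gap: 0.0
```

View pics/s6c.png

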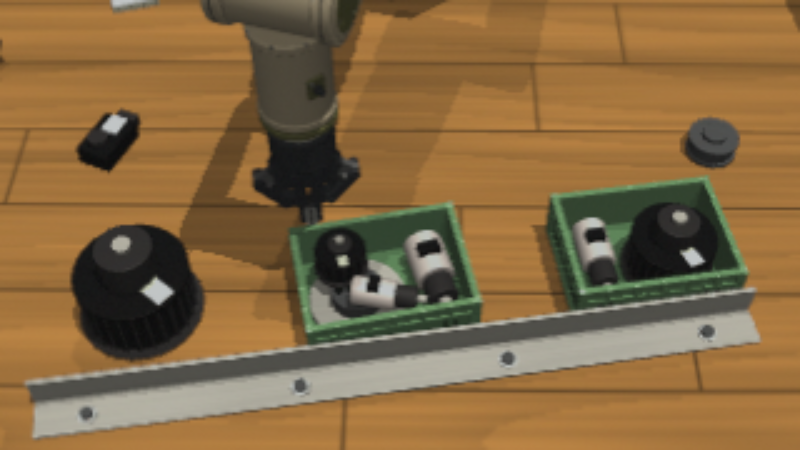

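```bash
python3 - <<'E'
from h import *
crate('scene',np.array([(455,204),(293,229),(311,327),(480,297)])/2.5+[160,120])
E
```

```text
corners [[-149.5, 91.1], [-140.9, -106.1], [0.3, -97.7], [-10.9, 95.2]] ctr [-75.2  -4.3] phi 2.8 res 5.7
tcp_s [[-158.9  -83.7]] 44.8 t 7.2 F [-9.8 -2.7  0.4]
FLlow.. [[-155.0, 91.9], [-145.3, -107.9], [4.5, -100.6], [-5.2, 99.2]]
```

```bash
python3 -m inch '[[[1.5,0,0],[0,0,0],0],[[3,1,0],[0,0,0],0],[[3.5,4.5,0],[0,0,0],0],[[3.5,8.5,0],[0,0,0],0],[[3.5,12.5,0],[0,0,0],0],[[3.5,14.5,0],[0,0,0],0],[[2.5,15.2,0],[0,0,0],0],[[1.5,15.2,0],[0,0,0],0],[[1,15.4,0],[0,0,0],0],[[0.6,15.8,0],[0,0,0],0],[[0.3,16.2,0],[0,0,0],0],[[0.1,16.6,0],[0,0,0],0],[[0.1,16.6,0],[0,0,0],0]]'; python3 - <<'E'
from h import *
s=telemetry.sense();print(tos(s['tool_pos']))
a=snap('scene','s7.png');cv2.imwrite('pics/s7c.png',cv2.cvtColor(cv2.resize(a[120:300,160:480],None,fx=2.5,fy=2.5),cv2.COLOR_RGB2BGR))
E
```

```text
time: 8.5
tool_pos: [606.5, 31.4, 45.7]
tcp_rot: [-180.0, -0.1, -170.8]
ft_force: [-3.1, -3.0, -0.1]
finger_gap: -0.0
[[-158.26042902   79.76993542]]
```

View pics/s7c.png

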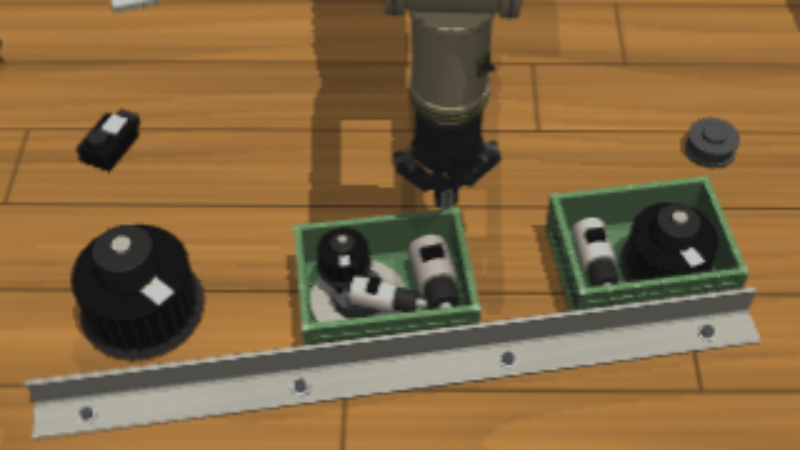

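```bash
python3 - <<'E'
from h import *
crate('scene',np.array([(460,209),(296,228),(304,327),(479,304)])/2.5+[160,120])
E
python3 -m inch '[[[1.5,0,0],[0,0,0],0],[[3,-1,0],[0,0,0],0],[[3.2,-4.5,0],[0,0,0],0],[[3.2,-8.5,0],[0,0,0],0],[[3.2,-12.5,0],[0,0,0],0],[[3.2,-15.5,0],[0,0,0],0],[[2.5,-16.5,0],[0,0,0],0],[[1.2,-16.5,0],[0,0,0],0],[[0.5,-16.5,0],[0,0,0],0],[[0.1,-16.3,0],[0,0,0],0],[[-0.2,-16.1,0],[0,0,0],0],[[-0.4,-15.9,0],[0,0,0],0],[[-0.6,-15.7,0],[0,0,0],0],[[-0.6,-15.7,0],[0,0,0],0]]'; python3 - <<'E'
from h import *
s=telemetry.sense();print(tos(s['tool_pos']))
a=snap('scene','s8.png');cv2.imwrite('pics/s8c.png',cv2.cvtColor(cv2.resize(a[120:300,160:480],None,fx=2.5,fy=2.5),cv2.COLOR_RGB2BGR))
E
```

```text
corners [[-140.9, 95.7], [-141.9, -102.4], [-0.8, -105.4], [-1.7, 92.3]] ctr [-71.3  -4.9] phi -0.5 res 6.1
tcp_s [[-158.3   79.8]] 45.7 t 8.55 F [-2.9 -1.4 -0.8]
FLlow.. [[-145.5, 95.7], [-147.1, -104.3], [2.9, -105.5], [4.5, 94.5]]
time: 9.95
tool_pos: [632.7, -124.9, 45.2]
tcp_rot: [-179.8, -0.6, -170.8]
ft_force: [-22.8, -15.1, 9.2]
finger_gap: -0.1
[[-157.40853015  -78.71532877]]
```

View pics/s8c.png

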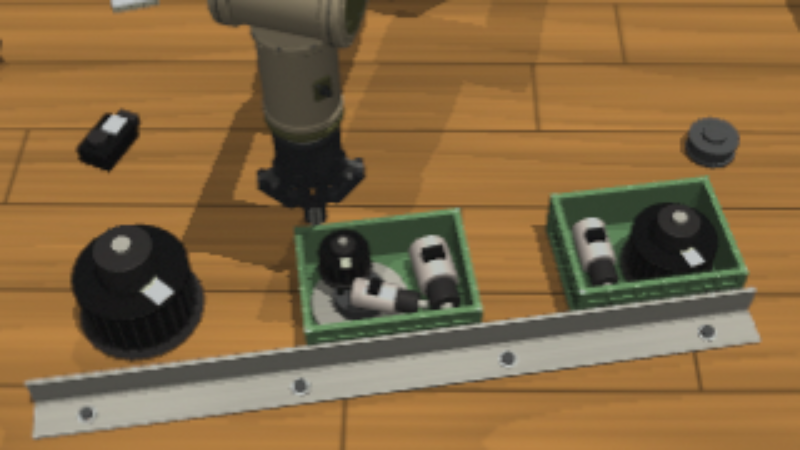

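```bash
python3 -m inch '[[[1.5,0,0],[0,0,0],0],[[3.5,1,0],[0,0,0],0],[[3.8,4.5,0],[0,0,0],0],[[3.8,8.5,0],[0,0,0],0],[[3.8,12.5,0],[0,0,0],0],[[3.5,15,0],[0,0,0],0],[[2.5,15.5,0],[0,0,0],0],[[1.5,15.5,0],[0,0,0],0],[[0.9,15.5,0],[0,0,0],0],[[0.5,15.6,0],[0,0,0],0],[[0.2,15.8,0],[0,0,0],0],[[0,16,0],[0,0,0],0],[[0,16,0],[0,0,0],0]]'; python3 - <<'E'
from h import *
s=telemetry.sense();print(tos(s['tool_pos']))
E
python3 -m inch '[[[1,0,0],[0,0,0],0],[[3,0,0],[0,0,0],0],[[7,0,0],[0,0,0],0],[[11,0,0],[0,0,0],0],[[15,0,-2],[0,0,0],0],[[18,0,-6],[0,0,0],0],[[20,0,-8],[0,0,0],0],[[20,0,-8],[0,0,0],0]]'; python3 - <<'E'
from h import *
a=snap('scene','s9.png');cv2.imwrite('pics/s9c.png',cv2.cvtColor(cv2.resize(a[140:290,230:480],None,fx=3,fy=3,interpolation=2),cv2.COLOR_RGB2BGR))
a=snap('top','t9.png');cv2.imwrite('pics/t9c.png',cv2.cvtColor(cv2.resize(a[90:250,170:490],None,fx=2.5,fy=2.5,interpolation=2),cv2.COLOR_RGB2BGR))
E
```

```text
time: 11.3
tool_pos: [607.2, 33.1, 44.7]
tcp_rot: [-179.9, -0.7, -170.9]
ft_force: [-22.9, -11.3, 12.7]
finger_gap: -0.2
[[-157.29151596   81.26779116]]
time: 12.1
tool_pos: [415.7, 3.4, 130.1]
tcp_rot: [-179.9, 0.4, -170.9]
ft_force: [0.9, 0.3, 0.3]
finger_gap: -0.0
```

View pics/s9c.png

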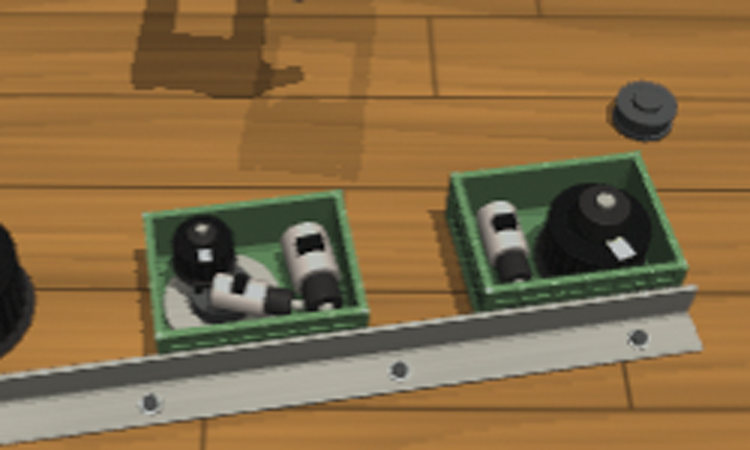

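View pics/t9c.png

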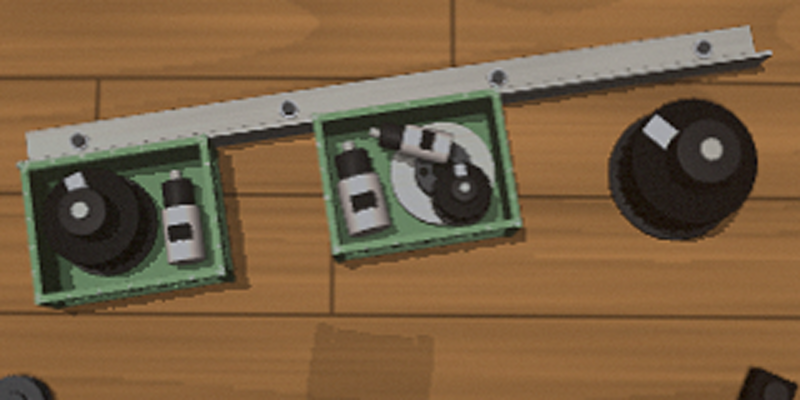

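```bash
python3 - <<'E'
from h import *
o=[170,90]
crate('top',np.array([(338,258),(522,230),(500,91),(314,118)])/2.5+o)
crate('top',np.array([(40,305),(232,277),(207,136),(21,165)])/2.5+o)
crate('scene',np.array([(342,191),(145,214),(159,341),(368,312)])/3+[230,140])
a=cv2.imread('pics/t9.png');cv2.imwrite('pics/t9d.png',cv2.resize(a[115:160,240:380],None,fx=5.6,fy=5.6,interpolation=cv2.INTER_CUBIC))
E
```

```text
corners [[-152.3, 88.6], [-152.6, -105.8], [-1.8, -108.1], [-0.9, 91.5]] ctr [-76.9  -8.5] phi -0.1 res 3.0
tcp_s [[-351.2   83.2]] 127.1 t 12.2 F [ 0.5 -0.7 -0.8]
FLlow.. [[-151.8, 91.6], [-152.0, -108.4], [-2.0, -108.6], [-1.8, 91.4]]
corners [[-153.2, 402.4], [-155.0, 200.4], [-2.6, 206.0], [-2.6, 405.2]] ctr [-78.3 303.5] phi 0.4 res 2.6
tcp_s [[-351.2   83.2]] 127.1 t 12.2 F [ 0.5 -0.7 -0.8]
FLlow.. [[-154.0, 402.9], [-152.6, 202.9], [-2.6, 204.0], [-4.1, 404.0]]
corners [[-140.7, 95.7], [-141.4, -102.7], [9.1, -102.4], [6.8, 93.8]] ctr [-66.5  -3.9] phi 0.0 res 2.4
tcp_s [[-351.2   83.2]] 127.1 t 12.2 F [ 0.5 -0.7 -0.8]
FLlow.. [[-141.6, 96.1], [-141.5, -103.9], [8.5, -103.9], [8.4, 96.1]]
```

View pics/t9d.png

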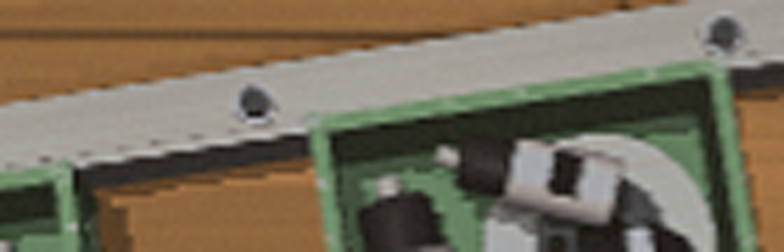

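```bash
python3 - <<'E'
from h import *
print(r.hand_in())
E
```

```text
the job is handed in; nothing more can be done
None
```

The crate now stands square with its back against the stop, in the gap between the other crate and the blower. I handed the job in at about 12.2 s of the 64 s, with no verdict reported.

- **Pushes:** I used the shut fingertips low on its front side, in the order left, right, left, right, left. The first left push was done in three strokes, with one short pull-back between strokes. I did not lift, grip or reach into the crate. The highest force reading I saw was about 29 N, while pressing it against the stop.
- **Flush and square:** The top camera puts the crate within about 0.1° of square to the stop. Its distance from the stop matches the flush neighbour crate within 1–2 mm. In the last right and left pushes the finger stopped at the same distance from the stop, -157.4 and -157.3 mm.
- **Position along the rail:** It stands about 4–9 mm right of the middle. I left this as it was.
- **Disagreement:** The scene camera reads about 10 mm further towards the stop than the top camera. It read about 4 mm too far for the flush neighbour as well, so I relied on the top camera, the neighbour comparison and the push forces.
- **Surroundings:** The neighbour, blower and pulley look undisturbed in the last pictures; the actuator is mostly out of those crops, but looked in place in the one before. The arm is drawn back and clear of everything.

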